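Swing the slotted turner upright and stand it in the utensil crock

TASK

Put the slotted turner away in the white utensil crock, blade down. Pinch it firmly by the ball at the end of its handle and lift it clear of the worktop still lying about level, then loosen your grip just enough that the blade swings down and hangs straight below the ball, and grip it firmly again. Lower it into the crock until the blade is at the bottom before letting go, and leave the other utensils where they lie.

Things in the scene. Friction and masses are not known exactly. Their poses are not given: they have to be found in the camera images.
- turner: slotted steel turner (spatula), 176 mm long, about 0.09 kg, lying flat: a dark wooden ball, 22 mm across, ends its thin steel handle (7 mm thick). Origin: centre of the ball, 11 mm above the worktop at the start. +x points along the handle from blade to ball (straight up when it hangs), y across the blade. Blade: x = -105 to -165 mm, 44 mm wide, 4 mm thick
- blade_tip (a point): middle of the blade's far edge, 165 mm from the ball's centre, lowest when hanging. The centre of mass lies about 110 mm from the ball (0.1 N m when level): the smooth ball pinched with 35 N or more stays put; as the grip is eased step by step to about 4 N it turns about the line between the fingers until the blade hangs, without falling out
- crock: round white stoneware utensil crock, 89 mm across at the rim, 100 mm high, open top 79 mm wide (inside about 70 mm wide at the bottom), floor 6 mm thick, too heavy to shift; empty. Origin: centre of its underside on the worktop, z up. A wall cabinet hangs over the back of the worktop, beyond about x = 0.6 m and above 0.4 m: keep arm and wrist in front of it
- crock_floor (a point): centre of the crock's inner floor, 6 mm above the worktop
- brush: bystander: pastry brush, 175x38x10 mm, wooden handle and pale bristles, lying flat; origin under its middle, x along it
- peeler: bystander: peeler with a black handle, 170x25x18 mm, lying flat; origin under its middle, x along it
- wooden_spoon: bystander: wooden spoon, 310x47x14 mm, lying flat; origin under its middle, x along it

How it is judged:
On the way, in this order (a step that is already met when the one before it is completed fails the run):
1. the turner is lifted clear of the worktop, still lying about level (within 35 degrees), ball and blade both over 40 mm up (angle between turner's own x axis and vertical between 0.96 and 2.18 rad and height (world z) of each of blade_tip, turner above 0.04 m), for 0.2 s.
2. the turner hangs blade down within 20 degrees of vertical, at rest, blade over 15 mm above the worktop, gripped firmly again (over 10 N) (angle between turner's own x axis and vertical below 0.35 rad and height (world z) of blade_tip above 0.015 m and angular speed of turner below 0.6 rad/s and contact force between turner and the fingers above 10 N), for 0.2 s.
3. the blade is lowered to within 25 mm of the crock's floor while still held (z of blade_tip in the frame of crock_floor below 0.025 m and horizontal distance between blade_tip and crock_floor below 0.04 m and contact force between turner and the fingers above 1 N), for 0.05 s.
At the end, for the whole second after the job is handed in: the turner stands in the crock blade down, blade edge within 25 mm of the crock's floor and 40 mm of its centre, leaning no more than 40 degrees against the rim, at rest; brush, peeler and wooden spoon within 30 mm of where they lay (horizontal distance between blade_tip and crock_floor below 0.04 m and z of blade_tip in the frame of crock_floor below 0.025 m and angle between turner's own x axis and vertical below 0.7 rad and linear speed of turner below 0.03 m/s and distance of each of brush, peeler, wooden_spoon from where it was at the start of the episode below 0.03 m); the robot touches nothing.
It fails at once if a bystander utensil is moved by more than 30 mm (distance of any of brush, peeler, wooden_spoon from where it was at the start of the episode above 0.03 m).
It also fails if it takes over 54 s, if anything falls off the work surface, if the arm or the gripper's body presses on something with over 40 N, if the wrist force passes 120 N, or if a joint passes its speed limit or range.

ROBOT

A 6-joint arm with a two-finger parallel gripper is mounted at the origin on a cart in front of the work surface, level with it; the furniture and walls round the work are solid. World frame = base frame: x ahead of the robot, y to its left, z up, the work surface at z = 0. Lengths are in m, angles in rad, forces in N, time in s.
With the tool pointing down it reaches from about 0.325 to 1 m from the base axis. Payload 5.1 kg.
Tool frame: the origin (TCP) lies where the fingers leave the gripper's body, on its centre line; the fingertips stand 73 mm ahead of it and the grasp point (between the pads) lies 54 mm ahead of it (manip.hold_point_z is the distance from the TCP to the grasp point, in m); z points along the fingers, y is the line along which they close (so a half turn about z gives the same grasp; the last joint's range is limited). The gripper opens to 85 mm and grips with 20 to 120 N. Pads are 22 mm wide; open, the fingers measure 114 mm over their backs; the gripper's body (76 mm by 85 mm) begins 54 mm behind the grasp point. The pads swing forward as they close: fully open they stand 13 mm farther back than shut.
Start: joints at [-1.332, 0.124, 1.65, -0, 1.367, -0.083], TCP at [0.206, -0.617, 0.304] pointing down, gripper open.
Joint ranges: [-2.61, 2.61], [-1.02, 2.33], [0.03, 2.71], [-1.35, 4.49], [0.32, 2.68], [-2.91, 2.91]. Speed limits (rad/s): [2.57, 2.57, 3.14, 3.14, 3.14, 3.14].

INTERFACE

Orientations are given as a unit quaternion [x, y, z, w].
In Python, from bench import manip gives the robot as it stands. The module is installed in compiled form; this text tells all that it offers.
- The arm moves only by the tool carry_out, never from a script. Its argument "targets" is a list of rows, each a list of 4 numbers: the shift along the tool's x, y, z in mm, then the turn about the tool's z in degrees. In form: [[dx, dy, dz, twist], ...]. A call has 1 to 20 rows; each row is the pose to reach, as a shift and turn from the pose commanded when the call began, along the tool's axes at that moment; what a row does not reach only later rows make up. A row lasts 1/8 s, in which the tool goes at most 62.5 mm and 10.7 degrees, less where a joint would pass 70% of its speed; a pose out of reach is approached as far as the arm can. A call with a gripper value outside its range is refused whole. "hand" is the finger opening in mm, from 0 to 85.4, set as the call begins (left out, the last holds). The fingers move at their own pace and stop on an object; "newtons" is the grip in N (left out, the last holds). Time passes only in rows, so rows that repeat a pose let the fingers close. It gives the time, the measured TCP pose, the force, the opening and the grip force at its end, in the units of the state.
- manip.sense(): the state, without advancing time (a new reading comes with each control period).
- manip.read_camera(name): name is "scene" or "top" or "wrist"; returns (picture, depth): 384x512x3 uint8, red, green, blue; 384x512 float32, m along the optical axis (not along the pixel's ray), 0 where there is no reading.
- manip.camera_model(name): a dict with "K" (3x3 intrinsics, pixels), "R" (3x3) and "t" (3): a world point X has camera coordinates R X + t. Camera axes: x right, y down, z forward; pixel columns grow to the right and rows downward; lengths in m; the calibration is good to about 2 mm. A picture is of the moment at which its call begins: read the wrist's pose just before it. camera_model takes no time and is no camera call; for the wrist camera it gives the pose at the moment of the call.
- manip.job_done(): hands the job in; it is judged then, once.
The state is a dict: "time": time; "joint_positions": joint angles; "qvel": joint speeds; "effort": joint torques, N m; "position": TCP position; "eef_rot": TCP orientation; "wrist_force": force on the tool from outside, world axes, zero at the start; "ft_torque": the same for the moment, N m; "finger_gap": finger opening in m; "finger_force": force on a finger pad.
Only numpy, scipy, OpenCV 4.12 (cv2) and the standard library are available. Lean on these libraries where they do the work, as an engineer would, in place of code of your own. Each camera call takes 0.05 s, during which the arm holds its last target. There are 200 camera calls.

## Working session

There is one attempt and no reset: what is moved stays moved. The work goes in short steps, Python scripts to look and compute and a tool call to move; the robot and the scene stay as the last step left them, time stands still between calls to the robot, and variables do not carry over. Pictures are saved under pics/ and viewed, at most 10 in all, crops included, and the job is handed in when it is done.

Besides the shell and the picture viewer there is one more tool, called after "Call:" as a command line: name --pt "numbers of a row" for each row, then --argument value for the rest. carry_out: Moves the arm, as the interface text tells. Its arguments: {"type":"object","properties":{"targets":{"type":"array","items":{"type":"array","items":{"type":"number"}}},"hand":{"type":"number"},"newtons":{"type":"number"}},"required":["targets"]}

```bash
mkdir -p pics
python3 - <<'E'
from bench import manip
import cv2,numpy as np
s=manip.sense(); print(s['time'],s['position'],s['eef_rot'],s['finger_gap'])
for n in['top','scene']:
    p,d=manip.read_camera(n); m=manip.camera_model(n)
    np.savez(n,p=p,d=d,**m); cv2.imwrite(f'pics/{n}0.png',p[:,:,::-1]); print(n,m['K'].round(1).tolist(),(-m['R'].T@m['t']).round(3))
E
```

```text
0.0 [ 0.20543766 -0.61620168  0.30265069] [ 9.87087014e-01  1.60181504e-01 -6.79673196e-05 -1.05224360e-03] 0.08511196490132818
top [[404.2, 0.0, 256.9], [0.0, 404.2, 188.4], [0.0, 0.0, 1.0]] [ 0.376 -0.006  1.299]
scene [[354.5, 0.0, 254.9], [0.0, 354.5, 194.6], [0.0, 0.0, 1.0]] [-0.285  0.707  0.527]
```

View pics/top0.png

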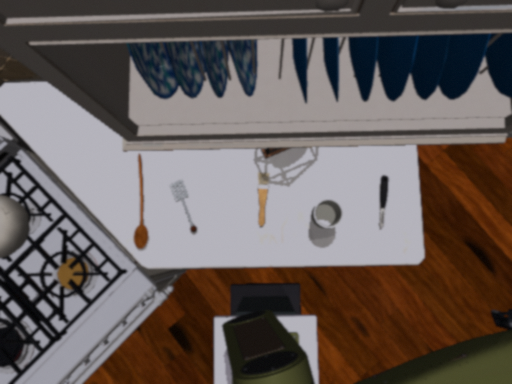

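View pics/scene0.png

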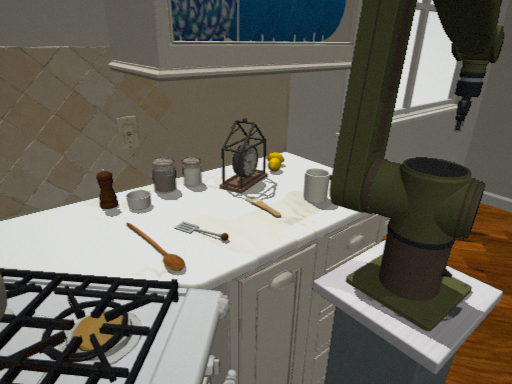

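The top view shows the turner's ball at about (194,229), its blade near (179,190), and the crock's rim around (326,213). The scene view shows the ball at (224,237) and the crock at (316,186).

```bash
cat > h.py <<'E'
import numpy as np,cv2
def ray(m,uv,z):
    d=m['R'].T@np.linalg.inv(m['K'])@np.array([uv[0],uv[1],1.]); c=-m['R'].T@m['t']
    return c+d*(z-c[2])/d[2]
def cen(mask,x0,y0,x1,y1):
    n,l,s,c=cv2.connectedComponentsWithStats(mask[y0:y1,x0:x1].astype(np.uint8))
    k=1+np.argmax(s[1:,4]); return c[k]+[x0,y0],s[k],(l==k)
def pts(m,d,x0,y0,x1,y1):
    v,u=np.mgrid[y0:y1,x0:x1]; z=d[y0:y1,x0:x1]
    P=np.linalg.inv(m['K'])@np.stack([u.ravel(),v.ravel(),np.ones(u.size)])*z.ravel()
    return (m['R'].T@(P-m['t'][:,None])).T
E
python3 - <<'E'
import numpy as np,cv2
from h import *
for n,b in[('top',(184,218,206,240)),('scene',(214,228,234,246))]:
    m=np.load(n+'.npz'); p=m['p'].astype(int)
    c,s,_=cen(p.sum(2)<280,*b); print(n,'ball',c,s,ray(m,c,.011).round(4))
    b=(305,195,350,255) if n=='top' else (295,160,336,210)
    P=pts(m,m['d'],*b); 
    r=P[(P[:,2]>.092)&(P[:,2]<.112)]; cc,rad=cv2.minEnclosingCircle(r[:,:2].astype(np.float32)); print('crock rim',len(r),cc,rad,P[:,2].max())
m=np.load('top.npz');p=m['p'].astype(int)
big=cv2.resize(m['p'][150:260,120:230],None,fx=5,fy=5)[:,:,::-1]
big2=cv2.resize(m['p'][180:260,290:345],None,fx=4.545,fy=6.875)[:,:,::-1]
cv2.imwrite('pics/crop.png',np.hstack([big,big2[:550]]))
print('blade near',ray(m,(178.5,190),.002), [ray(m,q,0.1) for q in[(326,213)]])
for q in [(262,225),(383,228),(140,238)]: print(ray(m,q,.005).round(3))
E
```

```text
top ball [193.2        228.83333333] [ 7  8  6  7 30] [0.4241 0.2219 0.011 ]
crock rim 178 (0.4612090587615967, -0.1933842897415161) 0.044107407331466675 1.2994045790686657
scene ball [223.91111111 236.75555556] [ 6  5  8  8 45] [0.4212 0.2252 0.011 ]
crock rim 114 (0.4577100872993469, -0.19399087131023407) 0.04641704633831978 0.5270789668276913
blade near [0.55103489 0.27202052 0.002     ] [array([ 0.46055994, -0.1879946 ,  0.1       ])]
[0.433 0.003 0.005]
[ 0.416 -0.381  0.005]
[0.398 0.394 0.005]
```

View pics/crop.png

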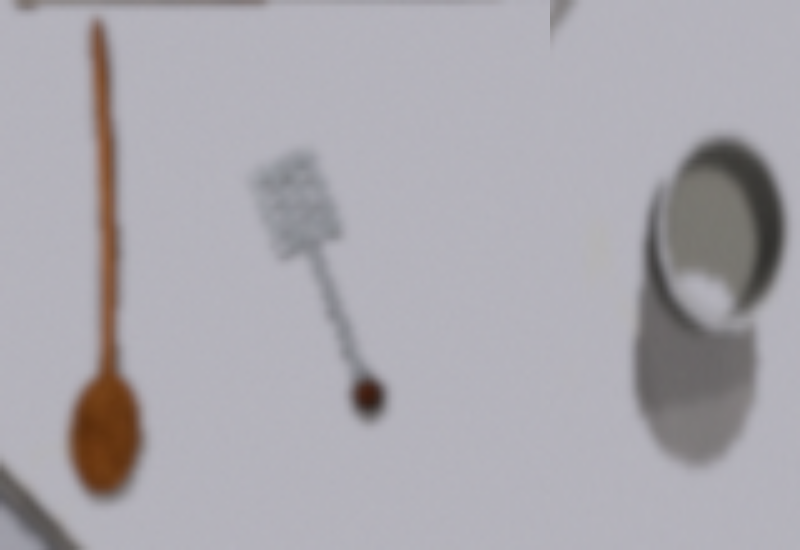

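The crop puts the ball at about (193.8,229.4) and the blade's far edge at about (176.6,183). The crock's inside is clearly visible.

```bash
cat >> h.py <<'E'
from scipy.spatial.transform import Rotation as Ro
def shift(manip,W):
    s=manip.sense(); R=Ro.from_quat(s['eef_rot']).as_matrix()
    return ((np.array(W)-s['position'])@R*1000).round(1)
def ang(manip):
    R=Ro.from_quat(manip.sense()['eef_rot']).as_matrix(); return np.degrees(np.arctan2(R[1,0],R[0,0]))
E
python3 - <<'E'
from bench import manip
from h import *
m=np.load('top.npz'); a=ray(m,(193.8,229.2),.011); b=ray(m,(176.6,183),.002); c=ray(m,(179.6,191),.002)
for q in(b,c): print((q-a).round(4),np.degrees(np.arctan2(*(q-a)[1::-1])))
print(ang(manip)); print(shift(manip,[[.42,-.15,.30],[.423,.223,.2]]))
E
```

```text
[ 0.1512  0.0584 -0.009 ] 21.124352812428377
[ 0.1247  0.0484 -0.009 ] 21.198285468332895
18.439186297661227
[[ 351.  -374.4    3.5]
 [ 471.8 -727.1  104.2]]
```

Call:
carry_out --pt "351 -374 0 0" --pt "351 -374 0 0" --pt "351 -374 0 0" --pt "351 -374 0 0" --pt "351 -374 0 0" --pt "351 -374 0 0" --pt "351 -374 0 0" --pt "351 -374 0 0" --pt "351 -374 0 0" --pt "472 -727 104 -2.7" --pt "472 -727 104 -2.7" --pt "472 -727 104 -2.7" --pt "472 -727 104 -2.7" --pt "472 -727 104 -2.7" --pt "472 -727 104 -2.7" --pt "472 -727 104 -2.7" --pt "472 -727 104 -2.7" --pt "472 -727 104 -2.7" --pt "472 -727 104 -2.7" --hand 50

```text
time: 2.48
position: [0.424, 0.2211, 0.2005]
eef_rot: [0.983, 0.182, 0.001, -0.0]
wrist_force: [-0.1, 0.1, -0.2]
finger_gap: 0.0503
finger_force: 0.0
```

Run:
```python
from bench import manip
from h import *
s=manip.sense(); print(s['time'],s['position'],ang(manip))
m=manip.camera_model('wrist'); p,d=manip.read_camera('wrist'); np.savez('w1',p=p,d=d,**m); cv2.imwrite('pics/w1.png',p[:,:,::-1])
```

```text
2.475 [0.42397587 0.22111124 0.20054157] 21.00481340103865
```

View pics/w1.png

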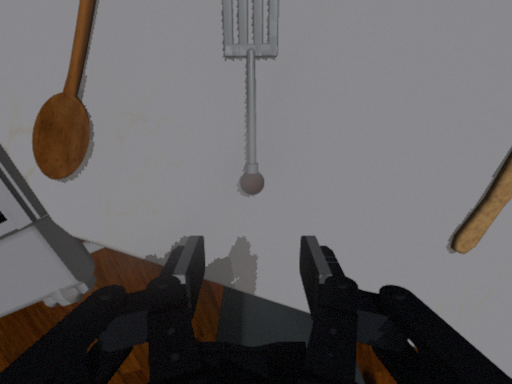

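The wrist view shows the ball at (252,182) and the handle's joint with the blade at (251,50), so the handle runs straight up the image.

Run:
```python
from bench import manip
from h import *
m=np.load('w1.npz'); p=m['p'].astype(int)
r=p[:,:,0]-p[:,:,1]; c,s,_=cen(r>12,235,165,270,200); print(c,s)
a=ray(m,c,.011); n=ray(m,(250.5,50),.004); v=n-a
print(a, np.linalg.norm(v[:2]),np.degrees(np.arctan2(v[1],v[0])),ang(manip))
print(shift(manip,[[a[0],a[1],.12],[a[0],a[1],.076]]))
```

```text
[251. 183.] [14 16  5  5  8]
[0.42444822 0.22185932 0.011     ] 0.11039151472680077 21.19465211004494 21.013685389274215
[[  0.7  -0.4  80.4]
 [  0.7  -0.4 124.4]]
```

Call:
carry_out --pt "1 0 60 0" --pt "1 0 90 0" --pt "1 0 110 0" --pt "1 0 118 0" --pt "1 0 123 0" --pt "1 0 124 0" --pt "1 0 124 0" --pt "1 0 124 0"

```text
time: 3.52
position: [0.4247, 0.2229, 0.0766]
eef_rot: [0.983, 0.183, 0.001, -0.0]
wrist_force: [0.8, -1.3, -0.3]
finger_gap: 0.0497
finger_force: 0.0
```

Call:
carry_out --pt "0 0 0 0" --pt "0 0 0 0" --pt "0 0 0 0" --pt "0 0 0 0" --pt "0 0 0 0" --pt "0 0 0 0" --pt "0 0 0 0" --pt "0 0 0 0" --hand 0 --newtons 50

```text
time: 4.53
position: [0.4245, 0.2227, 0.0761]
eef_rot: [0.983, 0.183, 0.0, -0.0]
wrist_force: [-0.7, 0.8, 4.0]
finger_gap: 0.0182
finger_force: 48.8
```

Run:
```python
from bench import manip
from h import *
p,d=manip.read_camera('wrist'); q,_=manip.read_camera('scene')
A=cv2.resize(p[100:340,156:356],(500,600)); B=cv2.resize(q[190:250,190:220+20],(300,600))[:, :]
cv2.imwrite('pics/w2.png',np.hstack([A,B])[:,:,::-1])
```

```text
(no output)
```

View pics/w2.png

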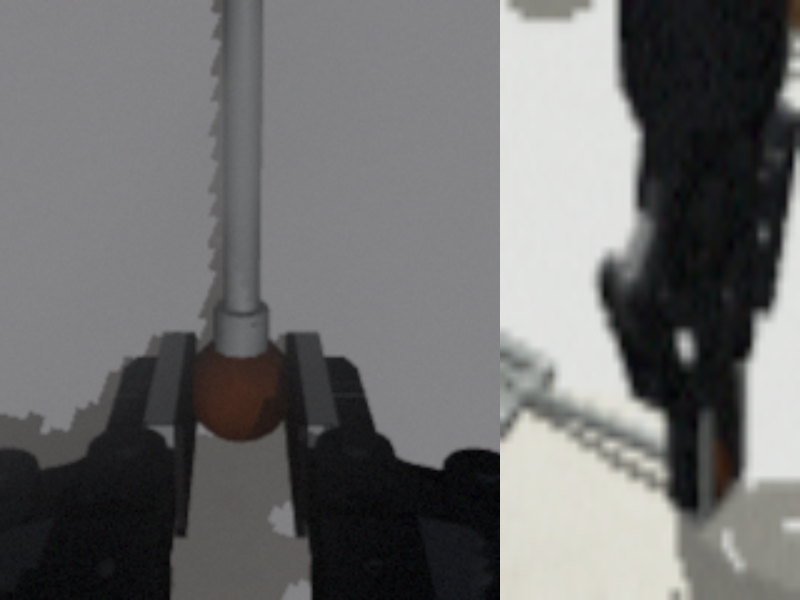

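Call:
carry_out --pt "0 0 -5 0" --pt "0 0 -15 0" --pt "0 0 -30 0" --pt "0 0 -50 0" --pt "0 0 -70 0" --pt "0 0 -90 0" --pt "0 0 -90 0" --pt "0 0 -90 0" --pt "0 0 -90 0" --pt "0 0 -90 0" --newtons 60

```text
time: 5.88
position: [0.4239, 0.2225, 0.165]
eef_rot: [0.983, 0.183, -0.001, 0.0]
wrist_force: [-0.6, -0.0, -1.4]
finger_gap: 0.0182
finger_force: 58.6
```

Run:
```python
from bench import manip
from h import *
s=manip.sense();print(s['position'],s['wrist_force'],s['finger_gap'],s['finger_force'])
p,d=manip.read_camera('wrist'); q,_=manip.read_camera('scene')
A=cv2.resize(p,(400,300)); B=cv2.resize(q[130:280,130:330],(400,300))
cv2.imwrite('pics/w3.png',np.hstack([A,B])[:,:,::-1])
```

```text
[0.42389219 0.22251304 0.16504144] [-0.63157481 -0.010486   -1.35762997] 0.018151366491399572 58.638126254081726
```

View pics/w3.png

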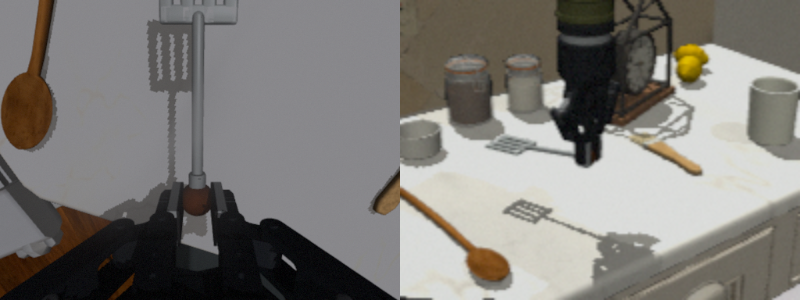

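The turner is lifted level between the pads: in the left half the blade is at the top with its shadow below.

Call:
carry_out --pt "0 0 -15 0" --pt "0 0 -40 0" --pt "0 0 -70 0" --pt "0 0 -100 0" --pt "0 0 -130 0" --pt "0 0 -160 0" --pt "0 0 -180 0" --pt "0 0 -190 0" --pt "0 0 -190 0" --pt "0 0 -190 0" --pt "0 0 -190 0"

```text
time: 7.35
position: [0.424, 0.2226, 0.3545]
eef_rot: [0.983, 0.183, -0.001, 0.0]
wrist_force: [0.1, -0.2, -0.7]
finger_gap: 0.018
finger_force: 58.6
```

Call:
carry_out --pt "0 0 0 0" --pt "0 0 0 0" --newtons 25

```text
time: 7.6
position: [0.4243, 0.2226, 0.3556]
eef_rot: [0.983, 0.183, -0.0, 0.0]
wrist_force: [-0.3, -0.0, 0.4]
finger_gap: 0.0182
finger_force: 58.6
```

Call:
carry_out --pt "0 0 0 0" --pt "0 0 0 0" --newtons 15

```text
time: 7.85
position: [0.4243, 0.2227, 0.356]
eef_rot: [0.983, 0.183, 0.0, -0.0]
wrist_force: [-0.4, -0.1, -0.1]
finger_gap: 0.018
finger_force: 58.6
```

Call:
carry_out --pt "0 0 0 0" --pt "0 0 0 0" --newtons 25 --hand 0

```text
time: 8.1
position: [0.4243, 0.2227, 0.356]
eef_rot: [0.983, 0.183, 0.0, -0.0]
wrist_force: [0.8, 0.4, -0.7]
finger_gap: 0.018
finger_force: 58.6
```

Call:
carry_out --pt "0 0 0 0" --pt "0 0 0 0" --newtons 25 --hand 16

```text
time: 8.35
position: [0.4243, 0.2227, 0.356]
eef_rot: [0.983, 0.183, 0.0, -0.0]
wrist_force: [0.8, 0.6, -0.6]
finger_gap: 0.0183
finger_force: 58.6
```

Call:
carry_out --pt "0 0 0 0" --pt "0 0 0 0" --hand 17.5

```text
time: 8.6
position: [0.4243, 0.2227, 0.3559]
eef_rot: [0.983, 0.183, -0.0, -0.0]
wrist_force: [0.6, -0.5, -0.6]
finger_gap: 0.0181
finger_force: 58.6
```

Force holds until the opening setpoint exceeds the gap; ease up in small steps.

Call:
carry_out --pt "0 0 0 0" --pt "0 0 0 0" --hand 18.2

```text
time: 8.85
position: [0.4243, 0.2227, 0.3559]
eef_rot: [0.983, 0.183, -0.0, 0.0]
wrist_force: [-0.2, -0.3, -0.8]
finger_gap: 0.0184
finger_force: 54.5
```

Call:
carry_out --pt "0 0 0 0" --pt "0 0 0 0" --hand 18.5

```text
time: 9.1
position: [0.4243, 0.2227, 0.3559]
eef_rot: [0.983, 0.183, -0.0, 0.0]
wrist_force: [-0.3, -0.1, -1.0]
finger_gap: 0.0187
finger_force: 48.4
```

Call:
carry_out --pt "0 0 0 0" --pt "0 0 0 0" --hand 19.2

```text
time: 9.35
position: [0.4243, 0.2227, 0.3559]
eef_rot: [0.983, 0.183, 0.0, -0.0]
wrist_force: [0.2, -0.4, -1.0]
finger_gap: 0.0191
finger_force: 34.8
```

Call:
carry_out --pt "0 0 0 0" --pt "0 0 0 0" --hand 19.8

```text
time: 9.6
position: [0.4243, 0.2227, 0.3559]
eef_rot: [0.983, 0.183, -0.0, -0.0]
wrist_force: [-0.9, 0.5, -0.3]
finger_gap: 0.0199
finger_force: 24.1
```

Call:
carry_out --pt "0 0 0 0" --pt "0 0 0 0" --hand 20.1

```text
time: 9.85
position: [0.4243, 0.2227, 0.356]
eef_rot: [0.983, 0.183, 0.0, -0.0]
wrist_force: [0.1, 0.5, -1.3]
finger_gap: 0.0203
finger_force: 19.1
```

Call:
carry_out --pt "0 0 0 0" --pt "0 0 0 0" --pt "0 0 0 0" --hand 20.4

```text
time: 10.22
position: [0.4243, 0.2227, 0.3559]
eef_rot: [0.983, 0.183, 0.0, -0.0]
wrist_force: [0.4, 0.0, -0.8]
finger_gap: 0.0202
finger_force: 14.5
```

Call:
carry_out --pt "0 0 0 0" --pt "0 0 0 0" --pt "0 0 0 0" --hand 20.7

```text
time: 10.6
position: [0.4243, 0.2227, 0.356]
eef_rot: [0.983, 0.183, 0.0, -0.0]
wrist_force: [0.2, 0.6, -1.5]
finger_gap: 0.021
finger_force: 10.3
```

Run:
```python
from bench import manip
from h import *
p,d=manip.read_camera('wrist'); q,_=manip.read_camera('scene')
A=cv2.resize(p,(400,300)); B=cv2.resize(q[80:230,130:330],(400,300))
cv2.imwrite('pics/w4.png',np.hstack([A,B])[:,:,::-1])
```

```text
(no output)
```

View pics/w4.png

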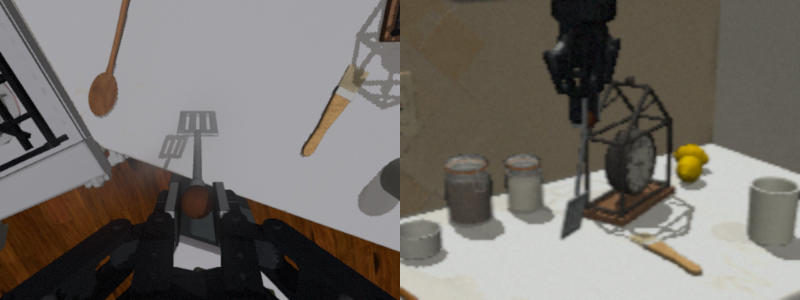

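The blade has swung down to within about 10–15° of vertical; I'll ease once more, then regrip.

Call:
carry_out --pt "0 0 0 0" --pt "0 0 0 0" --pt "0 0 0 0" --pt "0 0 0 0" --hand 21

```text
time: 11.2
position: [0.4243, 0.2227, 0.3559]
eef_rot: [0.983, 0.183, -0.0, -0.0]
wrist_force: [-0.3, -0.6, -0.3]
finger_gap: 0.021
finger_force: 6.7
```

Call:
carry_out --pt "0 0 0 0" --pt "0 0 0 0" --pt "0 0 0 0" --pt "0 0 0 0" --hand 0 --newtons 50

```text
time: 11.7
position: [0.4243, 0.2227, 0.3559]
eef_rot: [0.983, 0.183, 0.0, -0.0]
wrist_force: [-0.8, 0.3, -2.0]
finger_gap: 0.0184
finger_force: 48.8
```

Run:
```python
from bench import manip
from h import *
m=manip.camera_model('wrist'); p,d=manip.read_camera('wrist')
P=pts(m,d,0,0,512,384); s=manip.sense(); L=P-s['position']; 
k=(d.ravel()>0)&(np.hypot(L[:,0],L[:,1])<.1)&(P[:,2]>.1)&(P[:,2]<.26)
R=Ro.from_quat(s['eef_rot']).as_matrix(); T=(L@R)[k]
for a in np.arange(.09,.26,.02):
    t=T[(T[:,2]>=a)&(T[:,2]<a+.02)]
    if len(t): print(a.round(2),len(t),t.min(0).round(4),t.max(0).round(4),np.median(t,0).round(4))
print(shift(manip,[[.43,0,.365],[.4595,-.193,.365]]),ang(manip))
```

```text
0.09 138 [ 0.0042 -0.0033  0.0959] [0.0108 0.0035 0.1099] [0.0084 0.0003 0.1024]
0.11 165 [ 0.0079 -0.0032  0.1103] [0.0144 0.0038 0.13  ] [0.0113 0.0003 0.1197]
0.13 114 [ 0.0129 -0.0027  0.1303] [0.0182 0.0034 0.15  ] [0.0154 0.0003 0.1395]
0.15 134 [ 0.0151 -0.0202  0.15  ] [0.0207 0.0191 0.17  ] [0.0179 0.0003 0.1639]
0.17 589 [ 0.0143 -0.0213  0.17  ] [0.0235 0.0224 0.1899] [ 0.0196 -0.0013  0.1765]
0.19 355 [ 0.0219 -0.0213  0.1901] [0.0288 0.0224 0.2098] [ 0.0255 -0.0015  0.1998]
0.21 344 [ 0.0276 -0.0212  0.21  ] [0.033  0.0225 0.2274] [0.0306 0.0003 0.2189]
[[ -75.   209.7   -9.1]
 [-117.1  400.4   -9.1]] 21.134126930884456
```

Tilt is now about 11°, and the tip sits 33 mm along tool x. I'll carry it to the crock, offset so the blade enters centrally.

Call:
carry_out --pt "-3 8 -10 0" --pt "-9 24 -10 0" --pt "-17 48 -10 0" --pt "-29 80 -10 0" --pt "-41 112 -10 0" --pt "-52 144 -10 0" --pt "-64 176 -10 0" --pt "-75 208 -10 0" --pt "-87 240 -10 0" --pt "-98 272 -10 0" --pt "-110 304 -10 0" --pt "-122 336 -10 0" --pt "-132 365 -10 0" --pt "-139 385 -10 0" --pt "-143 396 -10 0" --pt "-145 401 -10 0" --pt "-145 401 -10 0" --pt "-145 401 -10 0" --pt "-145 401 -10 0" --newtons 70 --hand 0

```text
time: 14.12
position: [0.4337, -0.2031, 0.366]
eef_rot: [0.983, 0.184, 0.0, -0.0]
wrist_force: [0.1, 0.2, -0.4]
finger_gap: 0.0176
finger_force: 68.6
```

Run:
```python
from bench import manip
from h import *
s=manip.sense(); print(s['time'],s['position'],ang(manip))
m=manip.camera_model('wrist'); p,d=manip.read_camera('wrist'); q,_=manip.read_camera('scene')
P=pts(m,d,0,0,512,384)
k=(d.ravel()>0)&(np.hypot(*(P-s['position'])[:,:2].T)<.08)&(P[:,2]>.115)&(P[:,2]<.29)
R=Ro.from_quat(s['eef_rot']).as_matrix(); T=((P-s['position'])@R)[k]
for a in (.1,.14,.18,.21): 
    t=T[(T[:,2]>=a)&(T[:,2]<a+.02)]; print(a,np.median(t,0).round(4),t.max(0).round(4))
tip=T[T[:,2]>T[:,2].max()-.006]; w=tip.mean(0)@R.T+s['position']; print('tip',w.round(4))
r=P[(d.ravel()>0)&(P[:,2]>.094)&(P[:,2]<.106)&(np.hypot(P[:,0]-.46,P[:,1]+.193)<.055)]
print(len(r)); 
A=np.c_[2*r[:,:2],np.ones(len(r))]; print(np.linalg.lstsq(A,(r[:,:2]**2).sum(1),rcond=None)[0]); print(r.min(0),r.max(0))
A=cv2.resize(p,(400,300)); B=cv2.resize(q[80:230,230:430],(400,300))
cv2.imwrite('pics/w5.png',np.hstack([A,B])[:,:,::-1])
```

```text
14.125 [ 0.43374596 -0.20309257  0.36599199] 21.191588694337067
0.1 [0.0098 0.0004 0.1096] [0.013  0.0037 0.1199]
0.14 [0.0176 0.0003 0.1502] [0.0207 0.0035 0.1598]
0.18 [ 0.0233 -0.0015  0.1898] [0.0262 0.0223 0.2   ]
0.21 [0.0309 0.0003 0.2188] [0.0331 0.0225 0.2261]
tip [ 0.4641 -0.192   0.1431]
1035
[ 0.46047147 -0.19490705 -0.24835155]
[ 0.41675086 -0.23840584  0.09402778] [ 0.50415853 -0.15125677  0.10214902]
```

View pics/w5.png

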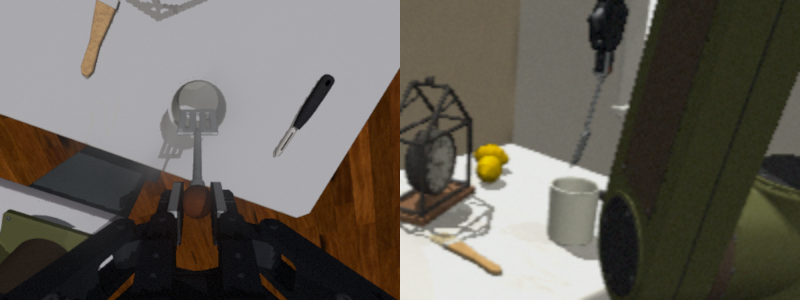

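The blade hangs directly over the crock: the tip is within about 5 mm of the rim centre. Lowering now.

Call:
carry_out --pt "0 1 8 0" --pt "0 1 20 0" --pt "0 1 35 0" --pt "0 1 50 0" --pt "0 1 65 0" --pt "0 1 80 0" --pt "0 1 92 0" --pt "0 1 102 0" --pt "0 1 110 0" --pt "0 1 116 0" --pt "0 1 120 0" --pt "0 1 123 0" --pt "0 1 123 0" --pt "0 1 123 0" --pt "0 1 123 0"

```text
time: 16.1
position: [0.4342, -0.2046, 0.2432]
eef_rot: [0.983, 0.183, 0.0, 0.0]
wrist_force: [0.6, 0.4, -0.5]
finger_gap: 0.0179
finger_force: 68.6
```

Call:
carry_out --pt "0 0 2 0" --pt "0 0 4 0" --pt "0 0 6 0" --pt "0 0 6 0"

```text
time: 16.6
position: [0.4339, -0.2045, 0.2366]
eef_rot: [0.983, 0.183, -0.0, -0.0]
wrist_force: [0.5, 0.4, -1.0]
finger_gap: 0.0178
finger_force: 68.6
```

Call:
carry_out --pt "0 0 0 0" --pt "0 0 0 0" --hand 20.8

```text
time: 16.85
position: [0.4341, -0.2046, 0.237]
eef_rot: [0.983, 0.183, 0.0, 0.0]
wrist_force: [0.9, -0.6, -0.0]
finger_gap: 0.0208
finger_force: 9.1
```

Call:
carry_out --pt "0 0 0 0" --pt "0 0 0 0" --pt "0 0 0 0" --pt "0 0 0 0" --pt "0 0 0 0" --pt "0 0 0 0" --hand 60

```text
time: 17.6
position: [0.434, -0.2045, 0.2369]
eef_rot: [0.983, 0.183, 0.0, -0.0]
wrist_force: [0.7, 0.1, 0.6]
finger_gap: 0.06
finger_force: 0.0
```

Call:
carry_out --pt "0 0 -10 0" --pt "0 0 -25 0" --pt "0 0 -50 0" --pt "0 0 -80 0" --pt "0 0 -110 0" --pt "0 0 -120 0" --pt "0 0 -120 0" --pt "0 0 -120 0" --pt "0 0 -120 0"

```text
time: 18.73
position: [0.4337, -0.2043, 0.3554]
eef_rot: [0.983, 0.183, -0.001, -0.001]
wrist_force: [-0.9, -0.5, 0.1]
finger_gap: 0.0604
finger_force: 0.0
```

Run:
```python
from bench import manip
from h import *
s=manip.sense(); print(s['time'],s['position'],s['wrist_force'])
p,d=manip.read_camera('wrist'); q,_=manip.read_camera('scene')
A=cv2.resize(p,(400,300)); B=cv2.resize(q[80:230,230:430],(400,300))
cv2.imwrite('pics/w6.png',np.hstack([A,B])[:,:,::-1])
```

```text
18.725 [ 0.43368553 -0.20433368  0.35537139] [-0.87012228 -0.54664446  0.0741659 ]
```

View pics/w6.png

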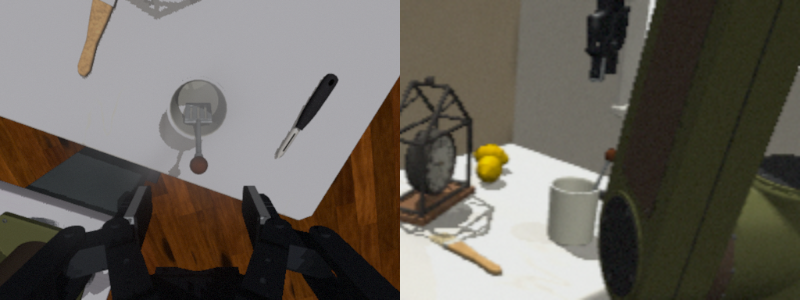

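The turner stands in the crock, leaning on the near rim, with the ball at about (199,164) in the left half. I'll check the lean before handing in.

Run:
```python
from bench import manip
from h import *
m=manip.camera_model('wrist'); p,d=manip.read_camera('wrist')
x=p.astype(int); mk=(x[:,:,0]-x[:,:,1]>12); c,s,_=cen(mk,235,190,275,230)
P=pts(m,d,0,0,512,384).reshape(384,512,3); b=P[int(c[1]),int(c[0])]
q=P.reshape(-1,3); k=(d.ravel()>0)&(np.hypot(q[:,0]-.4605,q[:,1]+.1949)<.034)&(q[:,2]>.0)&(q[:,2]<.09)
print(c,b,np.degrees(np.arccos((b[2]-.011-.008)/.165)))
h=[P[v,252] for v in range(150,205,6)]; print(np.round(h,3))
```

```text
[254.10322581 212.21612903] [ 0.41094148 -0.21528696  0.17267   ] 21.35637821572337
[[ 0.434 -0.204  0.006]
 [ 0.438 -0.203  0.071]
 [ 0.435 -0.204  0.085]
 [ 0.431 -0.206  0.096]
 [ 0.427 -0.207  0.109]
 [ 0.424 -0.208  0.119]
 [ 0.421 -0.21   0.129]
 [ 0.418 -0.211  0.14 ]
 [ 0.508 -0.176  0.425]
 [ 0.416 -0.211  0.168]]
```

```bash
python3 -c "
from bench import manip
print(manip.job_done())"
```

```text
the job is handed in; nothing more can be done
None
```

The job is handed in (no verdict came back): the turner stands blade down in the crock, leaning about 20° on the rim, with the robot clear, the brush and peeler visibly undisturbed, and the spoon never approached.

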